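# Hand out the guest soap with the bamboo tongs

### The arm

A 7-joint arm with a two-finger parallel gripper is mounted at the origin on the work surface. World frame = base frame: x ahead of the robot, y to its left, z up, the work surface at z = 0. Lengths are in m, angles in rad, forces in N, time in s.
With the tool pointing down it reaches from about 0.4 to 0.875 m from the base axis. Payload 19.3 kg.
Tool frame: the origin (TCP) lies midway between the tips of the shut fingers; the grasp point (between the pads) lies 19 mm behind it; z points along the fingers, y is the line along which they close (so a half turn about z gives the same grasp; the last joint's range is limited). The gripper opens to 85 mm and grips with 20 to 120 N. Pads are 22 mm wide; open, the fingers measure 114 mm over their backs; the gripper's body (76 mm by 85 mm) begins 54 mm behind the grasp point. The pads swing forward as they close: fully open they stand 13 mm farther back than shut.
Start: joints at [1.195, 0.521, -0.036, 1.599, 0.021, 1.021, -0.113], TCP at [0.188, -0.596, 0.231] pointing down, gripper open.
Joint ranges: [-2.91, 2.91], [-0.3, 2.13], [-1.5, 1.42], [0.17, 2.43], [-1.26, 4.41], [0.16, 1.93], [-2.52, 2.52]. Speed limits (rad/s): [1.89, 1.89, 2.39, 2.39, 3.01, 3.01, 3.01].

### API

Orientations are given as [roll, pitch, yaw] about the fixed x, y, z axes, in that order (R = Rz(yaw) Ry(pitch) Rx(roll)).
In Python, from workcell import * gives the robot as it stands. The module is installed in compiled form; this text tells all that it offers.
- The arm moves only by the tool play_rows, never from a script. Its argument "deltas" is a list of rows, each a list of 7 numbers: the shift along the tool's x, y, z in units of 500 mm (1.0 is 500 mm), then the turn, a rotation vector about the tool's x, y, z in units of 120 degrees (1.0 is 120 degrees), then the closure, from 0 (fully open) to 1 (shut). A call has 1 to 10 rows; each row is the pose to reach, as a shift and turn from the pose commanded when the call began, along the tool's axes at that moment; what a row does not reach only later rows make up. A row lasts 1/10 s, in which the tool goes at most 50 mm and 8.59 degrees, less where a joint would pass 70% of its speed; a pose out of reach is approached as far as the arm can. A call with a number of a shift or a turn outside -1 to 1 is refused whole. A call with a gripper value outside its range is refused whole. The fingers move at their own pace and stop on an object; "newtons" is the grip in N (left out, the last holds). Time passes only in rows, so rows that repeat a pose let the fingers close. It gives the time, the measured TCP pose, the force, the opening and the grip force at its end, in the units of the state.
- observe(): the state, without advancing time (a new reading comes with each control period).
- grab_frame(name): name is "side" or "top"; returns the picture (420x560x3 uint8, red, green, blue); there is no depth.
- get_calibration(name): a dict with "fovy" (degrees; the focal length in pixels is half the picture's height over the tangent of half this angle, whatever the lens; pixels are square), "cx", "cy" (the principal point, pixels), "k1" (the pictures are not rectified: a ray, as slopes to the right and down, at radius r is drawn at 1 + k1 r^2 times it, then the intrinsics apply), "xyz" and "rotation" of the camera in the world. Camera axes: x right, y down, z forward; pixel columns grow to the right and rows downward; lengths in m; the calibration is good to about 2 mm. A picture is of the moment at which its call begins. get_calibration takes no time and is no camera call.
- job_done(): hands the job in; it is judged then, once.
The state is a dict: "clock": time; "qpos": joint angles; "qd": joint speeds; "joint_efforts": joint torques, N m; "position": TCP position; "tool_rot": TCP orientation; "force": force on the tool from outside, world axes, zero at the start; "moment": the same for the moment, N m; "grip_width": finger opening in m; "finger_force": force on a finger pad.
Only numpy, scipy, OpenCV 4.12 (cv2) and the standard library are available. Lean on these libraries where they do the work, as an engineer would, in place of code of your own. Each camera call takes 0.05 s, during which the arm holds its last target. There are 200 camera calls.

### The job

Slide the white cover of the soap keeper sideways until you feel it come up against its stop, then grip the bamboo tongs, close them on the small round soap inside and lift it at least 12 cm above the counter. Only the tongs may touch the soap, the cover stays fully open, and the other things on the counter are left alone. Finish while holding: the soap is still clamped in the tongs, and the tongs in the gripper, when the program ends.

Things in the scene. Friction and masses are not known exactly. Their poses are not given: they have to be found in the camera images.
- keeper: soap keeper, fixed to the counter: wooden slab 84 (x) x 250 (y) x 12 mm thick, flat, no rim. Origin at the centre of its underside; z up. A wooden stop block 14 mm thick stands across its +y end, top at 34 mm. The soap stands on the -y half, under the cover
- cover (a joint): white cover sliding towards the keeper's +y: 0 = closed (centre at keeper y = -70 mm), 0.125 m = at its stop, fully open; friction 1 to 2 N, damping 3 N per m/s, stays where left; starts within 20 mm of closed. A tunnel 80 (x) x 100 (y) mm, walls 4 mm, top face 62 mm above the counter, open at its -y end, so it clears the soap
- cover_grip (a point): middle of the wooden bar handle on the cover, 80 mm above the counter, 12 mm below the bar's top; moves with the cover. The bar is 50 (x) x 16 (y) x 30 mm high, from 62 to 92 mm above the counter. Axes as the keeper's; pinch it along y
- soap: small round white guest soap, an upright puck 38 mm in diameter, 30 mm high, edges bevelled 4 mm, 35 to 65 g. Origin at the centre of its underside, which rests on the slab (12 mm above the counter)
- tongs: bamboo tongs, 212 mm long, 90 g, lying with both arms upright on edge. Origin midway between the arms at the grip place, on the underside; +x from the spine (x = -102 to -86 mm) to the tips (+110 mm), z up. Blades 4 mm thick, 24 mm high, hinged at x = -90 mm, spring open. Balances at the grip place, x = -22 to +22 mm: 56 mm wide over the outer faces when open; squeeze there along y to close
- tongs_tips (a point): point midway between the flat tip faces (x = 70 to 110 mm), at tongs x = +90 mm, 12 mm above the underside: where an item should be. Gap here by outer width at the grip place: open 56 gives 68 mm (80 mm outside at the very tips); 50 gives 56 (6 to 7 N, enough to carry the tongs); 41 gives 38 (12 N; 20 to 25 N clamps a 38 mm item firmly, faces parallel); 28 is the end stop
- tongs_left: arm of the tongs on the tongs' +y side; origin on its hinge, underside
- tongs_right: arm of the tongs on the tongs' -y side; origin on its hinge, underside
- nail_brush: bystander: wooden nail brush 85 x 38 x 30 mm; origin centre of underside
- tumbler: bystander: white tumbler, 72 mm wide, 100 mm high; origin centre of underside
- pump_bottle: bystander: amber glass bottle 60 mm wide, 150 mm high; origin centre of underside
- bar_soap: bystander: oblong white bar of soap 75 x 50 x 26 mm on the counter (not the round soap); origin centre of underside
- clay_pot: bystander: terracotta pot 72 mm wide, 75 mm high; origin centre of underside
- cream_jar: bystander: white jar with metal lid, 56 mm wide, 50 mm high; origin centre of underside
Mind the look-alikes: they are no part of the job. There is more than one size of the tongs; the one meant has the size given above.

How it is judged:
By the outcome, as a careful person would: the job done as asked, in the order asked, and still so for the second after the job is handed in, while the arm keeps its last pose, push and grip.
It also fails if it takes over 61 s, if anything falls off the work surface, if the arm or the gripper's body presses on something with over 40 N, if the wrist force passes 120 N, or if a joint passes its speed limit or range.

## Working session

There is one attempt and no reset: what is moved stays moved. The work goes in short steps, Python scripts to look and compute and a tool call to move; the robot and the scene stay as the last step left them, time stands still between calls to the robot, and variables do not carry over. Pictures are saved under pics/ and viewed, at most 10 in all, crops included, and the job is handed in when it is done.

Besides the shell and the picture viewer there is one more tool, called after "Emit:" by a JSON object that holds its "name" and its "arguments", one argument or row to a line. play_rows: Moves the arm, as the interface text tells. Its arguments: {"type":"object","properties":{"deltas":{"type":"array"},"newtons":{"type":"number"}},"required":["deltas"]}

```bash
mkdir -p pics
python3 - <<'E'
from workcell import *
import cv2
for n in("side","top"):
    cv2.imwrite(f"pics/{n}0.png",cv2.resize(grab_frame(n)[:,:,::-1],(800,600),interpolation=cv2.INTER_CUBIC))
    print(get_calibration(n))
s=observe();print(s)
E
```

```text
{'fovy': 51.112038716176755, 'cx': 280.63225298542585, 'cy': 203.61329268862977, 'k1': 0.044836076934691854, 'xyz': array([ 0.52165034, -0.73262533,  0.82311667]), 'rotation': array([-2.36158571, -0.0077278 , -0.03387341])}
{'fovy': 49.30006955819155, 'cx': 276.40802901407994, 'cy': 206.12706085909397, 'k1': -0.09341259927359734, 'xyz': array([0.38059474, 0.01571254, 1.18663597]), 'rotation': array([-2.97609039e+00, -1.25995477e-04, -1.54482100e+00])}
{'clock': 0.1, 'qpos': array([ 1.19483434,  0.52193909, -0.03632956,  1.599938  ,  0.02120434,
        1.02106421, -0.11279165]), 'qd': array([-9.43159979e-04, -1.80784289e-03,  9.88983709e-05, -1.46680577e-03,
        8.94977727e-04, -1.70500471e-03,  8.22158582e-04]), 'joint_efforts': array([ 2.89451738e-03, -9.28493571e+01,  1.98357895e+00, -3.70530868e+01,
        1.81117054e-02,  5.42430105e-03,  8.15350177e-05]), 'position': array([ 0.18802133, -0.59574987,  0.23079745]), 'tool_rot': array([-3.14063151e+00,  6.82142825e-05,  3.05763274e-01]), 'force': array([-0.11467694,  0.54860311, -0.16463968]), 'moment': array([-0.04529819,  0.04548884,  0.0018156 ]), 'finger_force': 0.0, 'grip_width': 0.08538749778034563}
```

View pics/top0.png

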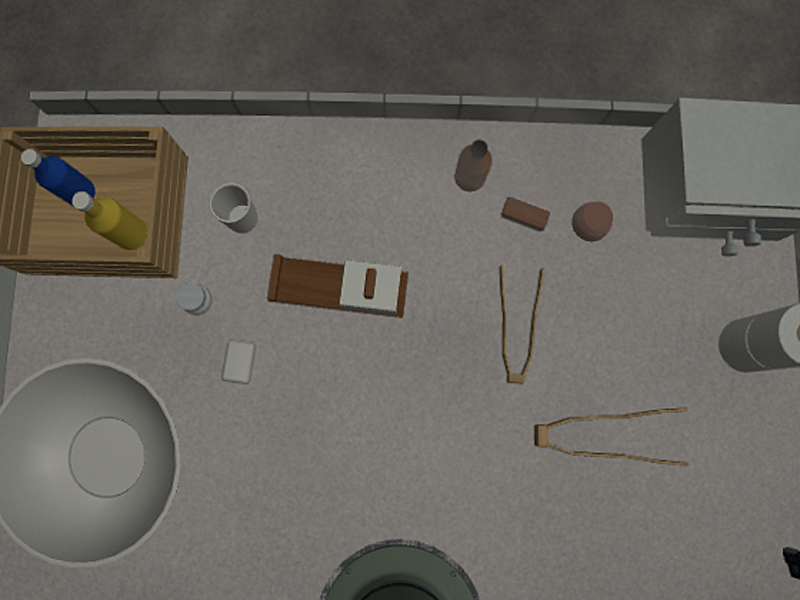

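View pics/side0.png

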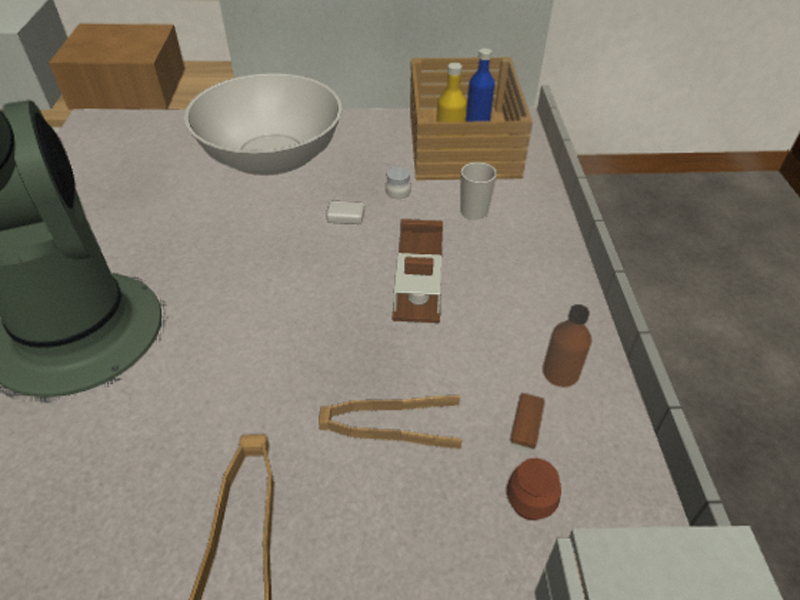

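Top view: the candidates for the tongs are the pair with its spine at (515,380) and tips at (500,266)/(542,268), and the pair with its spine at (541,436) and tips at (687,409)/(687,464). The keeper spans (268..408, 256..316), with the bar at (370,283). White look-alikes for the soap are the bar soap (238,362) and the jar (195,298). I'll measure both pairs and check with a close crop.

```bash
cat > h.py <<'E'
from workcell import *
import numpy as np, cv2
from scipy.spatial.transform import Rotation as R
def K(c): 
    f=210/np.tan(np.radians(c["fovy"])/2); return np.array([[f,0,c["cx"]],[0,f,c["cy"]],[0,0,1]])
def world(name,uv,z):
    c=get_calibration(name); uv=np.array(uv,float).reshape(-1,1,2)
    p=cv2.undistortPoints(uv,K(c),np.array([c["k1"],0,0,0]),None,None,).reshape(-1,2)
    d=np.c_[p,np.ones(len(p))]@R.from_euler("xyz",c["rotation"]).as_matrix().T
    o=np.array(c["xyz"]); return o+d*((z-o[2])/d[:,2])[:,None]
def pix(name,P):
    c=get_calibration(name); Rm=R.from_euler("xyz",c["rotation"]).as_matrix().T
    return cv2.projectPoints(np.array(P,float).reshape(-1,1,3),cv2.Rodrigues(Rm)[0],-Rm@np.array(c["xyz"]),K(c),np.array([c["k1"],0,0,0,]))[0].reshape(-1,2)
def crop(name,x,y,w,h,s,fn):
    cv2.imwrite(fn,cv2.resize(grab_frame(name)[y:y+h,x:x+w,::-1],None,fx=s,fy=s,interpolation=cv2.INTER_CUBIC))
def full(U): return (np.array(U,float)+.5)*.7-.5      # 800x600 view -> px
def cr(U,x,y,s): return (np.array(U,float)+.5)/s-.5+[x,y]
E
python3 - <<'E'
from h import *
np.set_printoptions(precision=4,suppress=True)
for n,t in(("A",[(515,378),(500,266),(542,268)]),("B",[(541,436),(687,409),(687,464)])):
    w=world("top",full(t),.024);print(n,w[:,:2],np.linalg.norm(w[0]-(w[1]+w[2])/2),np.linalg.norm(w[1]-w[2]))
print(world("top",full([(370,283)]),.092))
crop("top",180,170,220,110,3.6,"pics/top1.png")
E
```

```text
A [[ 0.4305 -0.1959]
 [ 0.6326 -0.169 ]
 [ 0.631  -0.2461]] 0.20169125765161328 0.07706596518607399
B [[ 0.3299 -0.242 ]
 [ 0.3808 -0.5075]
 [ 0.2839 -0.5047]] 0.2640417658647618 0.09691137816872482
[[0.5824 0.0635 0.092 ]]
```

View pics/top1.png

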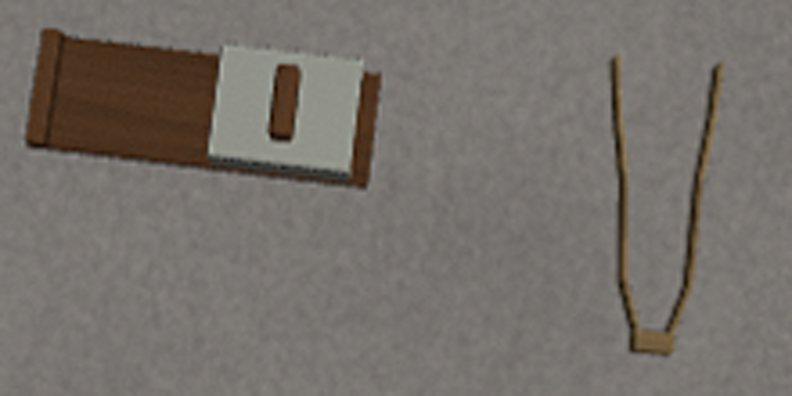

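The crop shows the keeper with its stop block at the left (26–64, 29–147) and the slab's -y corners at (381,73)/(368,187). The bar handle is centred at (285,102). The tongs' spine block is at (631–675, 331–354), with tips at (615,58)/(719,66). Pair A (~210 mm long, 77–80 mm wide) is the one meant; B is 264 mm.

Run:
```python
from h import *
np.set_printoptions(precision=4,suppress=True)
g=lambda U,z:world("top",cr(U,180,170,3.6),z)[:,:2]
b=g([(276,64),(301,66),(295,140),(269,138)],.092);print("bar",b,b.mean(0))
cv=g([(223,45),(364,58),(350,174),(208,157)],.062);print("cover",cv,cv.mean(0))
e=g([(381,73),(368,187)],.012);s=g([(41,29),(26,145)],.034)
print(e,s);d=s.mean(0)-e.mean(0);print("yaw y-axis",np.degrees(np.arctan2(d[1],d[0]))-90,np.linalg.norm(d),"centre",(s.mean(0)+e.mean(0))/2)
sp=g([(632,331),(675,332),(673,354),(631,351)],.024);t=g([(615,57),(719,65)],.024)
print("spine",sp,"tips",t);d=t.mean(0)-sp.mean(0);L=np.linalg.norm(d);u=d/L
print(L,"yaw",np.degrees(np.arctan2(*u[::-1])),"org",sp.mean(0)+u*94,sp.mean(0)+u*.094, t.mean(0)-u*.11)
```

```text
bar [[0.6084 0.0706]
 [0.6075 0.0536]
 [0.5565 0.0561]
 [0.5575 0.0736]] [0.5825 0.0635]
cover [[0.6273 0.1096]
 [0.6205 0.0109]
 [0.5386 0.0186]
 [0.5479 0.1169]] [0.5836 0.064 ]
[[ 0.6204 -0.0019]
 [ 0.5366  0.0055]] [[0.6419 0.2436]
 [0.5573 0.2494]]
yaw y-axis -4.938936251656131 0.24561879379440907 centre [0.589  0.1241]
spine [[ 0.4374 -0.1828]
 [ 0.4374 -0.2132]
 [ 0.4219 -0.2118]
 [ 0.4234 -0.1821]] tips [[ 0.6342 -0.1707]
 [ 0.6304 -0.2464]]
0.2025647328380681 yaw -3.1235882466119085 org [94.2904 -5.3195] [ 0.5239 -0.2026] [ 0.5225 -0.2025]
```

```bash
cat >> h.py <<'E'
def go(p,yaw=None):
    s=observe(); Rm=R.from_euler("xyz",s["tool_rot"])
    T=R.from_euler("xyz",[np.pi,0,yaw if yaw is not None else s["tool_rot"][2]])
    d=Rm.inv().apply(np.array(p)-s["position"])/.5; r=(Rm.inv()*T).as_rotvec()/np.radians(120)
    print("row",np.round(d,4),np.round(r,4),"clk",s["clock"],"pos",np.round(s["position"],4),"F",np.round(s["force"],1))
E
python3 -c "
from h import *
go([.5825,.0635,.2],-.08)"
```

```text
row [ 1.1492 -1.0198  0.0625] [-4.000e-04  1.000e-04  1.842e-01] clk 0.15 pos [ 0.1881 -0.5958  0.2308] F [0.6 0.3 0.1]
```

Emit:
{"name": "play_rows", "arguments": {
  "deltas": [
    [0.8,-0.71,0.04,0,0,0.184,0],
    [0.8,-0.71,0.04,0,0,0.184,0],
    [0.8,-0.71,0.04,0,0,0.184,0],
    [0.8,-0.71,0.04,0,0,0.184,0],
    [0.8,-0.71,0.04,0,0,0.184,0],
    [0.8,-0.71,0.04,0,0,0.184,0],
    [0.8,-0.71,0.04,0,0,0.184,0],
    [0.8,-0.71,0.04,0,0,0.184,0],
    [0.8,-0.71,0.04,0,0,0.184,0],
    [0.8,-0.71,0.04,0,0,0.184,0]
  ],
  "newtons": 30
}}

```text
clock: 1.15
position: [0.445, -0.1658, 0.2127]
tool_rot: [3.142, -0.0, -0.08]
force: [0.8, 0.1, 0.5]
grip_width: 0.0852
finger_force: 0.0
```

```bash
python3 -c "
from h import *
go([.5825,.0635,.15],-.08)"
```

```text
row [ 0.2375 -0.479   0.1254] [ 0.     -0.0001  0.0001] clk 1.15 pos [ 0.445  -0.1658  0.2127] F [0.8 0.1 0.5]
```

Emit:
{"name": "play_rows", "arguments": {
  "deltas": [
    [0.2375,-0.479,0.12,0,0,0,0],
    [0.2375,-0.479,0.12,0,0,0,0],
    [0.2375,-0.479,0.12,0,0,0,0],
    [0.2375,-0.479,0.12,0,0,0,0],
    [0.2375,-0.479,0.12,0,0,0,0],
    [0.2375,-0.479,0.12,0,0,0,0],
    [0.2375,-0.479,0.12,0,0,0,0],
    [0.2375,-0.479,0.12,0,0,0,0]
  ]
}}

```text
clock: 1.95
position: [0.5815, 0.0616, 0.1521]
tool_rot: [3.141, 0.001, -0.079]
force: [-0.2, -0.9, -0.2]
grip_width: 0.0856
finger_force: 0.0
```

```bash
python3 -c "
from h import *
go([.5825,.0635,.068],-.08)
crop('side',240,140,110,105,5,'pics/s1.png')"
```

```text
row [ 0.0019 -0.004   0.1683] [0.0002 0.0005 0.0005] clk 1.95 pos [0.5815 0.0616 0.1521] F [-0.2 -0.9 -0.2]
```

View pics/s1.png

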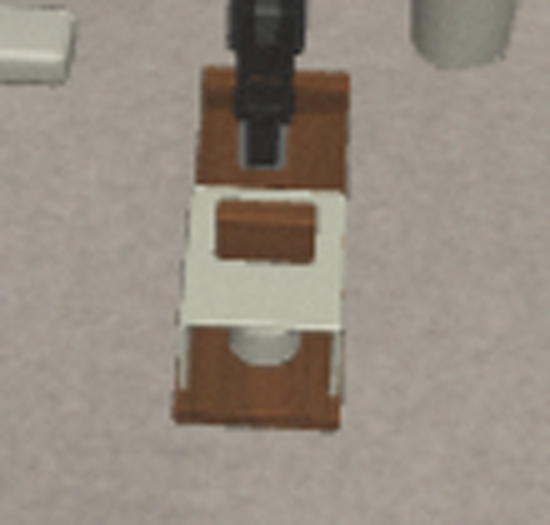

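The gripper hangs above the cover in line with the bar (265,230); the soap is visible inside at (264,348). I'll descend and pinch the bar.

Emit:
{"name": "play_rows", "arguments": {
  "deltas": [
    [0.002,-0.004,0.08,0,0,0,0],
    [0.002,-0.004,0.14,0,0,0,0],
    [0.002,-0.004,0.168,0,0,0,0],
    [0.002,-0.004,0.168,0,0,0,0.5],
    [0.002,-0.004,0.168,0,0,0,1],
    [0.002,-0.004,0.168,0,0,0,1],
    [0.002,-0.004,0.168,0,0,0,1],
    [0.002,-0.004,0.168,0,0,0,1],
    [0.002,-0.004,0.168,0,0,0,1]
  ],
  "newtons": 30
}}

```text
clock: 2.9
position: [0.5835, 0.0636, 0.0696]
tool_rot: [-3.141, -0.001, -0.08]
force: [-2.7, -0.1, 8.7]
grip_width: 0.0154
finger_force: 32.7
```

Emit:
{"name": "play_rows", "arguments": {
  "deltas": [
    [0,-0.02,0,0,0,0,1],
    [0,-0.05,0,0,0,0,1],
    [0,-0.08,0,0,0,0,1],
    [0,-0.11,0,0,0,0,1],
    [0,-0.14,0,0,0,0,1],
    [0,-0.17,0,0,0,0,1],
    [0,-0.19,0,0,0,0,1],
    [0,-0.2,0,0,0,0,1],
    [0,-0.205,0,0,0,0,1],
    [0,-0.205,0,0,0,0,1]
  ]
}}

```text
clock: 3.9
position: [0.5932, 0.1663, 0.0697]
tool_rot: [-3.14, -0.004, -0.08]
force: [9.4, 0.7, 1.2]
grip_width: 0.015
finger_force: 31.7
```

Emit:
{"name": "play_rows", "arguments": {
  "deltas": [
    [0,-0.005,0,0,0,0,1],
    [0,-0.01,0,0,0,0,1],
    [0,-0.015,0,0,0,0,1],
    [0,-0.015,0,0,0,0,1]
  ]
}}

```text
clock: 4.3
position: [0.5939, 0.1735, 0.0697]
tool_rot: [-3.14, -0.004, -0.08]
force: [9.9, -0.3, 1.2]
grip_width: 0.0153
finger_force: 31.5
```

Emit:
{"name": "play_rows", "arguments": {
  "deltas": [
    [0.003,-0.005,0,0,0,0,1],
    [0.004,-0.01,0,0,0,0,1],
    [0.004,-0.015,0,0,0,0,1],
    [0.004,-0.015,0,0,0,0,1]
  ]
}}

```text
clock: 4.7
position: [0.5947, 0.1812, 0.0697]
tool_rot: [-3.141, -0.001, -0.08]
force: [-1.7, 2.1, 9.5]
grip_width: 0.015
finger_force: 32.9
```

Emit:
{"name": "play_rows", "arguments": {
  "deltas": [
    [0,-0.004,0,0,0,0,1],
    [0,-0.008,0,0,0,0,1],
    [0,-0.008,0,0,0,0,1]
  ]
}}

```text
clock: 5.0
position: [0.5949, 0.1829, 0.0696]
tool_rot: [3.14, -0.0, -0.081]
force: [-3.8, -9.6, 15.2]
grip_width: 0.0154
finger_force: 33.2
```

Emit:
{"name": "play_rows", "arguments": {
  "deltas": [
    [0,-0.003,0,0,0,0,1],
    [0,-0.006,0,0,0,0,1],
    [0,-0.006,0,0,0,0,1]
  ]
}}

```text
clock: 5.3
position: [0.5949, 0.1831, 0.0695]
tool_rot: [3.136, 0.001, -0.083]
force: [-7.5, -22.6, 22.1]
grip_width: 0.0154
finger_force: 34.0
```

The force builds without motion (22 N, 0.2 mm), so the cover is at its stop. I'll relax the push, release and rise.

Emit:
{"name": "play_rows", "arguments": {
  "deltas": [
    [0,0.005,-0.002,0,0,0,1],
    [0,0.007,-0.002,0,0,0,0.8],
    [0,0.007,-0.002,0,0,0,0.4],
    [0,0.007,-0.01,0,0,0,0],
    [0,0.007,-0.03,0,0,0,0],
    [0,0.007,-0.1,0,0,0,0],
    [0,0.007,-0.19,0,0,0,0],
    [0,0.007,-0.28,0,0,0,0],
    [0,0.007,-0.3,0,0,0,0]
  ]
}}

```text
clock: 6.2
position: [0.5963, 0.1849, 0.2247]
tool_rot: [-3.138, -0.007, -0.08]
force: [0.4, -0.6, 0.0]
grip_width: 0.0853
finger_force: 0.0
```

```bash
python3 -c "
from h import *
go([.523,-.2025,.13],np.radians(-3.1))
crop('top',180,170,220,110,3.6,'pics/top2.png')"
```

```text
row [-0.0859  0.7847  0.1862] [-0.0016 -0.0032 -0.0121] clk 6.2 pos [0.5963 0.1849 0.2247] F [ 0.4 -0.6  0. ]
```

View pics/top2.png

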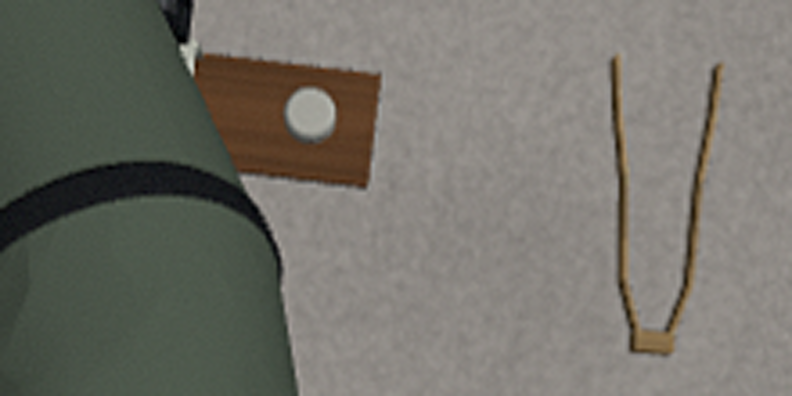

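The soap is now uncovered, with its top face centred at about (310,112). The tongs haven't moved. The arm hides the cover, so I'll check that later. Next is the tongs.

```bash
python3 -c "
from h import *
print(world('top',cr([(311,112)],180,170,3.6),.042))
e=world('top',cr([(286,112),(336,112)],180,170,3.6),.035);print(e)"
```

```text
[[0.58488499 0.04726158 0.042     ]]
[[0.58567391 0.06520635 0.035     ]
 [0.58659526 0.02970607 0.035     ]]
```

Emit:
{"name": "play_rows", "arguments": {
  "deltas": [
    [-0.086,0.785,0.1,-0.0016,-0.0032,-0.0121,0],
    [-0.086,0.785,0.1,-0.0016,-0.0032,-0.0121,0],
    [-0.086,0.785,0.1,-0.0016,-0.0032,-0.0121,0],
    [-0.086,0.785,0.1,-0.0016,-0.0032,-0.0121,0],
    [-0.086,0.785,0.1,-0.0016,-0.0032,-0.0121,0],
    [-0.086,0.785,0.1,-0.0016,-0.0032,-0.0121,0],
    [-0.086,0.785,0.1,-0.0016,-0.0032,-0.0121,0],
    [-0.086,0.785,0.1,-0.0016,-0.0032,-0.0121,0],
    [-0.086,0.785,0.1,-0.0016,-0.0032,-0.0121,0],
    [-0.086,0.785,0.1,-0.0016,-0.0032,-0.0121,0]
  ]
}}

```text
clock: 7.25
position: [0.5199, -0.2045, 0.1682]
tool_rot: [3.139, 0.008, -0.056]
force: [0.1, -0.1, -0.4]
grip_width: 0.0852
finger_force: 0.0
```

Emit:
{"name": "play_rows", "arguments": {
  "deltas": [
    [0,0,0.001,0,0,0,0],
    [0,0,0.001,0,0,0,0]
  ]
}}

```text
clock: 7.45
position: [0.5209, -0.2024, 0.1681]
tool_rot: [3.139, 0.007, -0.052]
force: [-0.4, 0.0, 0.4]
grip_width: 0.0858
finger_force: 0.0
```

```bash
python3 -c "
from h import *
go([.523,-.2025,.001],np.radians(-3.1))"
```

```text
row [ 0.0064 -0.001   0.3342] [0.0013 0.0032 0.0009] clk 7.45 pos [ 0.5209 -0.2024  0.1681] F [-0.4  0.   0.4]
```

Emit:
{"name": "play_rows", "arguments": {
  "deltas": [
    [0.004,-0.001,0.09,0.0013,0.0032,0.001,0],
    [0.004,-0.001,0.18,0.0013,0.0032,0.001,0],
    [0.004,-0.001,0.25,0.0013,0.0032,0.001,0],
    [0.004,-0.001,0.29,0.0013,0.0032,0.001,0],
    [0.004,-0.001,0.31,0.0013,0.0032,0.001,0],
    [0.004,-0.001,0.32,0.0013,0.0032,0.001,0],
    [0.004,-0.001,0.325,0.0013,0.0032,0.001,0],
    [0.004,-0.001,0.325,0.0013,0.0032,0.001,0]
  ]
}}

```text
clock: 8.25
position: [0.5219, -0.2039, 0.0063]
tool_rot: [3.141, -0.001, -0.056]
force: [-0.8, -0.1, 0.9]
grip_width: 0.0856
finger_force: 0.0
```

```bash
python3 -c "
from h import *
go([.523,-.2025,.001],np.radians(-3.1))
crop('side',200,260,150,70,5,'pics/s2.png')"
```

```text
row [ 0.002  -0.003   0.0106] [ 0.0004 -0.0005 -0.001 ] clk 8.25 pos [ 0.5219 -0.2039  0.0063] F [-0.8 -0.1  0.9]
```

View pics/s2.png

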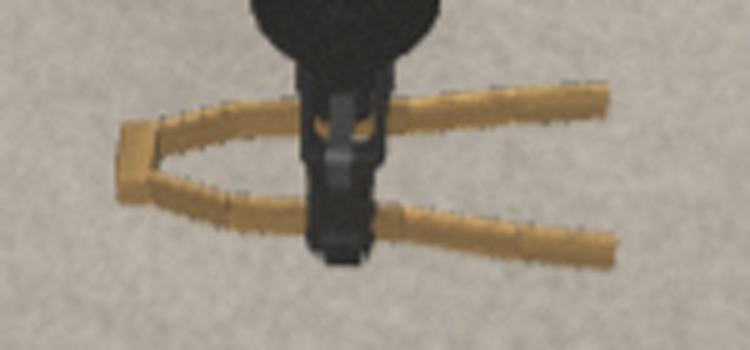

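Both arms stand between the fingers: finger centre (342,…), spine (118), tips (613). The grip is about 3–6 mm towards the spine, so I'll nudge it forward, lower it and close gently.

Emit:
{"name": "play_rows", "arguments": {
  "deltas": [
    [0.006,-0.003,0.005,0,0,0,0.1],
    [0.006,-0.003,0.01,0,0,0,0.2],
    [0.006,-0.003,0.011,0,0,0,0.3],
    [0.006,-0.003,0.011,0,0,0,0.36],
    [0.006,-0.003,0.011,0,0,0,0.4],
    [0.006,-0.003,0.011,0,0,0,0.4],
    [0.006,-0.003,0.011,0,0,0,0.4]
  ],
  "newtons": 22
}}

```text
clock: 9.0
position: [0.5248, -0.2027, 0.0005]
tool_rot: [3.141, -0.001, -0.057]
force: [-0.1, 0.0, 6.3]
grip_width: 0.0513
finger_force: 7.6
```

Emit:
{"name": "play_rows", "arguments": {
  "deltas": [
    [0,0,-0.004,0,0,0,0.42],
    [0,0,-0.02,0,0,0,0.42],
    [0,0,-0.05,0,0,0,0.42],
    [0,0,-0.1,0,0,0,0.42],
    [0,0,-0.15,0,0,0,0.42],
    [0,0,-0.19,0,0,0,0.42],
    [0,0,-0.2,0,0,0,0.42]
  ]
}}

```text
clock: 9.7
position: [0.5255, -0.203, 0.1033]
tool_rot: [3.14, -0.004, -0.057]
force: [0.3, -0.4, -0.9]
grip_width: 0.0496
finger_force: 6.6
```

```bash
python3 -c "
from h import *
go([.495,.0525,.1],-.056)"
```

```text
row [-0.0899 -0.5067  0.0055] [ 0.0007 -0.0017 -0.0003] clk 9.7 pos [ 0.5255 -0.203   0.1033] F [ 0.3 -0.4 -0.9]
```

Emit:
{"name": "play_rows", "arguments": {
  "deltas": [
    [-0.005,-0.03,0,0,0,0,0.42],
    [-0.015,-0.09,0,0,0,0,0.42],
    [-0.028,-0.16,0,0,0,0,0.42],
    [-0.042,-0.24,0,0,0,0,0.42],
    [-0.056,-0.32,0,0,0,0,0.42],
    [-0.07,-0.39,0,0,0,0,0.42],
    [-0.08,-0.45,0,0,0,0,0.42],
    [-0.086,-0.485,0,0,0,0,0.42],
    [-0.09,-0.506,0,0,0,0,0.42],
    [-0.09,-0.506,0,0,0,0,0.42]
  ]
}}

```text
clock: 10.7
position: [0.4932, 0.054, 0.0997]
tool_rot: [3.141, 0.001, -0.054]
force: [-0.1, -0.6, -1.9]
grip_width: 0.0497
finger_force: 6.6
```

```bash
python3 -c "
from h import *
go([.495,.0525,.1],-.056)
for n,x,y,w,h in(('top',175,165,120,90),('side',210,100,120,130)):
    f=grab_frame(n)[y:y+h,x:x+w,::-1]; cv2.imwrite(f'/tmp/{n}.png',cv2.resize(f,(400,int(400*h/w)),interpolation=cv2.INTER_CUBIC))
a=cv2.imread('/tmp/top.png');b=cv2.imread('/tmp/side.png');H=max(len(a),len(b))
c=np.zeros((H,800,3),'u1');c[:len(a),:400]=a;c[:len(b),400:]=b;cv2.imwrite('pics/m3.png',c)"
```

```text
row [ 0.0037  0.0028 -0.0007] [0.0002 0.0004 0.0009] clk 10.7 pos [0.4932 0.054  0.0997] F [-0.1 -0.6 -1.9]
```

View pics/m3.png

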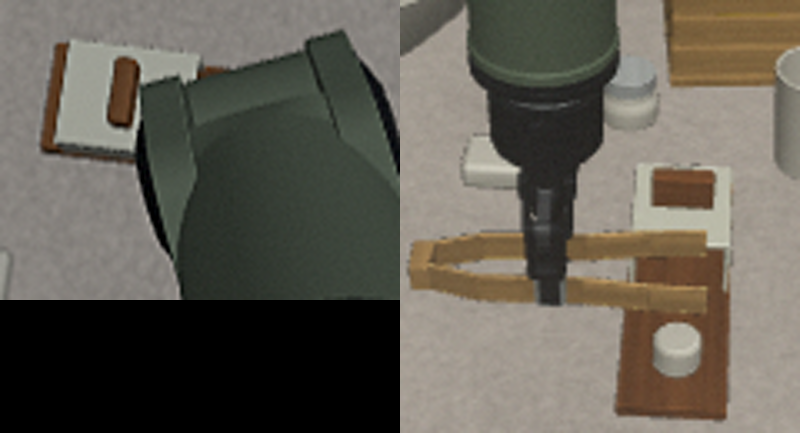

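The tongs are level in the gripper, with near/far tip ends at (706,289)/(706,233) in the composite. The soap's top is at (677,334), and the cover sits against its stop block at top left.

```bash
python3 -c "
from h import *
s=400/120
g=lambda U,z:world('side',cr(np.array(U)-[400,0],210,100,s),z)
print('soap',g([(677,335)],.042), g([(653,335),(701,335)],.035))
for z in(.12,.124):
  t=g([(706,233),(706,289)],z);sp=g([(412,245),(410,262),(434,266)],z);print(t,sp,t.mean(0))
"
```

```text
soap [[0.58482669 0.05096858 0.042     ]] [[0.56707266 0.05846953 0.035     ]
 [0.60371736 0.05751161 0.035     ]]
[[0.60537205 0.07788752 0.12      ]
 [0.60135149 0.01799869 0.12      ]] [[0.39175989 0.06988069 0.12      ]
 [0.39167747 0.05154283 0.12      ]
 [0.40902552 0.04687077 0.12      ]] [0.60336177 0.0479431  0.12      ]
[[0.60489576 0.07327654 0.124     ]
 [0.60089807 0.01372842 0.124     ]] [[0.39249883 0.06531527 0.124     ]
 [0.39241688 0.04708173 0.124     ]
 [0.40966624 0.04243625 0.124     ]] [0.60289692 0.04350248 0.124     ]
```

Emit:
{"name": "play_rows", "arguments": {
  "deltas": [
    [0.003,0.002,0.02,0,0,0,0.42],
    [0.003,0.002,0.05,0,0,0,0.42],
    [0.003,0.002,0.08,0,0,0,0.42],
    [0.003,0.002,0.1,0,0,0,0.42],
    [0.003,0.002,0.1,0,0,0,0.42]
  ]
}}

```text
clock: 11.3
position: [0.4945, 0.0507, 0.0485]
tool_rot: [3.14, 0.002, -0.057]
force: [-0.7, 0.5, -1.1]
grip_width: 0.0498
finger_force: 6.6
```

```bash
python3 -c "
from h import *
go([.495,.053,.017],-.054)
crop('side',240,160,110,80,7,'pics/s4.png')"
```

```text
row [ 0.0008 -0.0048  0.0631] [ 0.0006  0.0011 -0.0015] clk 11.3 pos [0.4945 0.0507 0.0485] F [-0.7  0.5 -1.1]
```

View pics/s4.png

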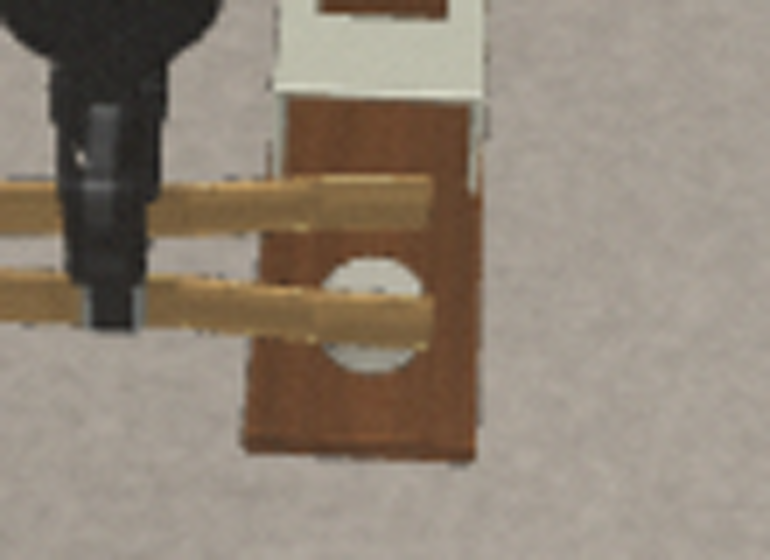

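The flat tip faces span 315–432, centred on the soap at 373, so x is right. Now for y.

```bash
python3 -c "
from h import *
g=lambda U,z:world('side',cr(np.array(U),240,160,7),z)[:,:2]
print(g([(432,176),(432,296)],.0725),g([(430,228),(430,350)],.0485))
print('soap L/R/top/bottom',g([(318,315),(428,315)],.03),g([(373,257)],.042),g([(373,373)],.014))
"
```

```text
[[0.60672648 0.0747231 ]
 [0.6026594  0.01399475]] [[0.60686005 0.07279064]
 [0.60276303 0.01124039]]
soap L/R/top/bottom [[0.56530341 0.04764581]
 [0.60514622 0.04659952]] [[0.58584166 0.06488688]] [[0.58492578 0.03335176]]
```

The same camera gives tips at y≈0.043 and soap at y≈0.050. I'll shift +5.5 mm and descend.

Emit:
{"name": "play_rows", "arguments": {
  "deltas": [
    [0,-0.006,0,0,0,0,0.42],
    [0,-0.011,0,0,0,0,0.42],
    [0,-0.011,0,0,0,0,0.42],
    [0,-0.011,0.02,0,0,0,0.42],
    [0,-0.011,0.04,0,0,0,0.42],
    [0,-0.011,0.055,0,0,0,0.42],
    [0,-0.011,0.062,0,0,0,0.42],
    [0,-0.011,0.062,0,0,0,0.42]
  ]
}}

```text
clock: 12.15
position: [0.4951, 0.0569, 0.0182]
tool_rot: [3.141, 0.001, -0.056]
force: [-0.1, 0.6, -0.6]
grip_width: 0.0498
finger_force: 6.6
```

```bash
python3 -c "
from h import *
go([.495,.053,.017],-.054)
crop('side',240,160,110,80,7,'pics/s5.png')"
```

```text
row [0.0001 0.0077 0.0025] [ 0.0004  0.0006 -0.0011] clk 12.15 pos [0.4951 0.0569 0.0182] F [-0.1  0.6 -0.6]
```

View pics/s5.png

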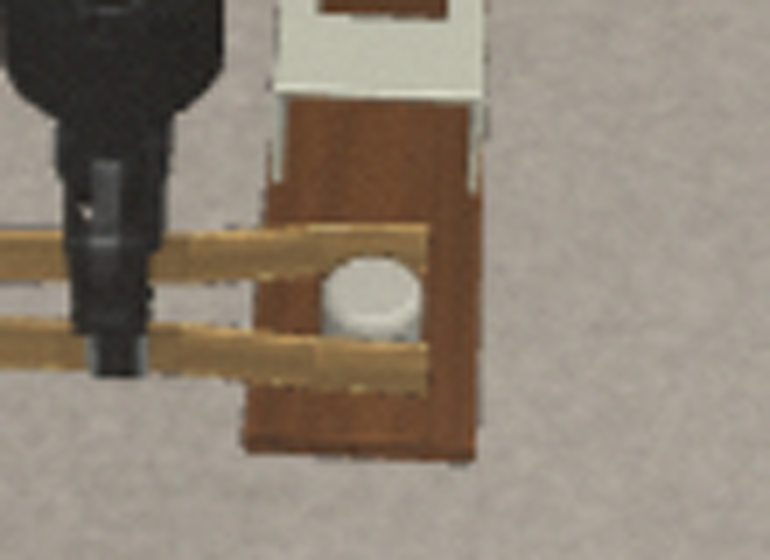

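The soap stands between both tip faces, clear of each: soap (323–420, 257–340), arms' inner edges about 240 and 342. Closing with 25 N.

Emit:
{"name": "play_rows", "arguments": {
  "deltas": [
    [0,0,0,0,0,0,0.45],
    [0,0,0,0,0,0,0.48],
    [0,0,0,0,0,0,0.51],
    [0,0,0,0,0,0,0.54],
    [0,0,0,0,0,0,0.7],
    [0,0,0,0,0,0,0.7],
    [0,0,0,0,0,0,0.7],
    [0,0,0,0,0,0,0.7]
  ],
  "newtons": 25
}}

```text
clock: 13.0
position: [0.4956, 0.057, 0.019]
tool_rot: [3.141, -0.0, -0.056]
force: [0.1, -0.4, -0.3]
grip_width: 0.0404
finger_force: 26.0
```

Emit:
{"name": "play_rows", "arguments": {
  "deltas": [
    [0,0,-0.006,0,0,0,0.7],
    [0,0,-0.025,0,0,0,0.7],
    [0,0,-0.06,0,0,0,0.7],
    [0,0,-0.11,0,0,0,0.7],
    [0,0,-0.17,0,0,0,0.7],
    [0,0,-0.23,0,0,0,0.7],
    [0,0,-0.28,0,0,0,0.7],
    [0,0,-0.32,0,0,0,0.7],
    [0,0,-0.34,0,0,0,0.7],
    [0,0,-0.345,0,0,0,0.7]
  ]
}}

```text
clock: 14.0
position: [0.4958, 0.057, 0.1926]
tool_rot: [3.141, -0.002, -0.057]
force: [-0.6, -0.2, -1.9]
grip_width: 0.0406
finger_force: 25.9
```

Emit:
{"name": "play_rows", "arguments": {
  "deltas": [
    [0,0,0,0,0,0,0.7],
    [0,0,0,0,0,0,0.7],
    [0,0,0,0,0,0,0.7],
    [0,0,0,0,0,0,0.7]
  ]
}}

```text
clock: 14.4
position: [0.4953, 0.057, 0.1909]
tool_rot: [3.141, 0.001, -0.056]
force: [0.1, 0.0, -1.5]
grip_width: 0.04
finger_force: 25.9
```

```bash
python3 -c "
from h import *
crop('side',190,70,180,140,4,'pics/s6.png')"
```

```text
(no output)
```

View pics/s6.png

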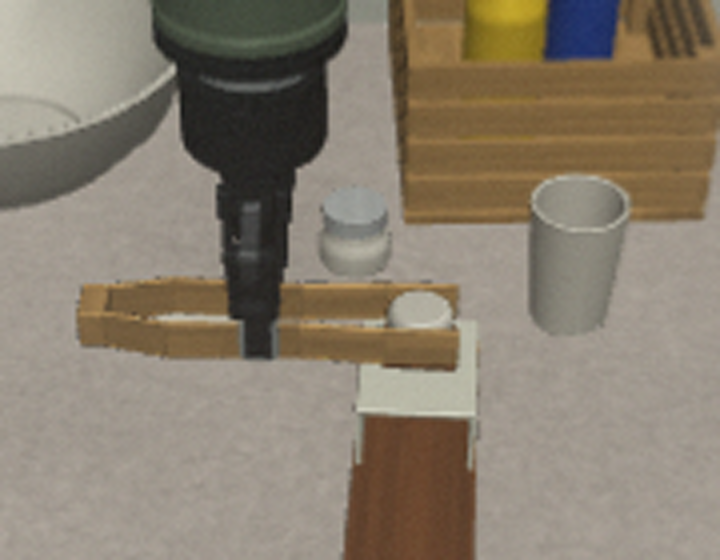

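The soap (420,310) is clamped between the tips in the air, the tongs are level, the slab is empty and the cover is still open.

```bash
python3 -c "
from workcell import *
print(job_done())"
```

```text
the job is handed in; nothing more can be done
None
```

I slid the cover open until it hit its stop, then clamped the round soap in the smaller bamboo tongs and lifted it to about 18 cm above the counter. The tongs and soap were still held at 26 N when I handed the job in, 14 s in.

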